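Make up two pipe-fitting kits at the workshop bench

TASK

Make up two kits from the stock: the brass hexagonal coupling and the steel tube stub go in the blue tray, the steel hexagonal coupling and the copper reducer in the red tray. In each tray the coupling stands in the bay lined with black rubber and the other piece in the bare bay, every piece upright the same way up as it is now, set down and not dropped or knocked over. The blue kit goes out first, so have it complete before the red one is, and leave the copper tube and the steel reducer standing where they are.

Things in the scene. Friction and masses are not known exactly. Their poses are not given: they have to be found in the camera images.
- steel_tube_c (a point): Steel (silver) tube stub, a plain round pipe piece standing on end: outer diameter 42, bore 34, height 60 mm. Point: its centre, 30 mm above its foot; z up along its axis. Loose, 0.15 to 0.35 kg.
- copper_tube_c (a point): Copper (reddish) tube stub, a plain round pipe piece standing on end: outer diameter 42, bore 34, height 60 mm. Point: its centre, 30 mm above its foot; z up along its axis. Loose, 0.15 to 0.35 kg. Not wanted in either kit.
- brass_coupling_c (a point): Brass (golden) hexagonal pipe coupling standing on end: 40 mm across flats, 46 mm across corners, height 54 mm (the hexagon runs from 6 to 48 mm above the foot, with a 37 mm round collar above and below), dark round bore on top. Point: its centre, 27 mm above its foot; z up along its axis, x square to one pair of flats (the other flats follow every 60 degrees). Loose, 0.19 to 0.42 kg.
- steel_coupling_c (a point): Steel (silver) hexagonal pipe coupling standing on end: 40 mm across flats, 46 mm across corners, height 54 mm (the hexagon runs from 6 to 48 mm above the foot, with a 37 mm round collar above and below), dark round bore on top. Point: its centre, 27 mm above its foot; z up along its axis, x square to one pair of flats (the other flats follow every 60 degrees). Loose, 0.19 to 0.42 kg.
- copper_reducer_c (a point): Copper (reddish) pipe reducer standing wide end down: foot 48 mm diameter up to 9 mm, cone narrowing to 24 mm height, then a straight round neck 34 mm in diameter from 24 to 70 mm (its top), with a dark round bore; grip it by the neck. Point: its centre, 35 mm above its foot; z up along its axis. Loose, 0.16 to 0.37 kg.
- steel_reducer_c (a point): Steel (silver) pipe reducer standing wide end down: foot 48 mm diameter up to 9 mm, cone narrowing to 24 mm height, then a straight round neck 34 mm in diameter from 24 to 70 mm (its top), with a dark round bore; grip it by the neck. Point: its centre, 35 mm above its foot; z up along its axis. Loose, 0.16 to 0.37 kg. Not wanted in either kit.
- blue_tray: Blue plastic kit tray, fixed to the bench, 74 by 144 mm (x by y), with a rim 10 mm high. Origin: centre of its underside, at bench level; z up. It has two square bays side by side along y, each 66 by 66 mm inside, floor 4 mm above the bench, walls and the divider between them 4 mm thick and 10 mm high. The bay whose centre is at y = +35 mm is lined with black rubber; the bay at y = -35 mm is bare blue plastic.
- red_tray: Red plastic kit tray, fixed to the bench, 74 by 144 mm (x by y), with a rim 10 mm high. Origin: centre of its underside, at bench level; z up. It has two square bays side by side along y, each 66 by 66 mm inside, floor 4 mm above the bench, walls and the divider between them 4 mm thick and 10 mm high. The bay whose centre is at y = +35 mm is lined with black rubber; the bay at y = -35 mm is bare red plastic.

How it is judged (in metres and radians):
On the way, in this order (a step that is already met when the one before it is completed fails the run):
1. the blue kit is complete: brass coupling in the rubber-lined bay, steel tube in the bare bay, both upright and let go (x of brass_coupling_c in the frame of blue_tray between -0.014 and 0.014 m and y of brass_coupling_c in the frame of blue_tray between 0.021 and 0.049 m and z of brass_coupling_c in the frame of blue_tray between 0.027 and 0.035 m and angle between each of brass_coupling_c, steel_tube_c's own z axis and vertical below 0.1 rad and contact force between the fingers and brass_coupling below 0.1 N and linear speed of each of brass_coupling, steel_tube below 0.02 m/s and x of steel_tube_c in the frame of blue_tray between -0.014 and 0.014 m and y of steel_tube_c in the frame of blue_tray between -0.049 and -0.021 m and z of steel_tube_c in the frame of blue_tray between 0.03 and 0.038 m and contact force between the fingers and steel_tube below 0.1 N), for 0.2 s.
2. the red kit is complete as well: steel coupling in the rubber-lined bay, copper reducer in the bare bay, both upright and let go (x of steel_coupling_c in the frame of red_tray between -0.014 and 0.014 m and y of steel_coupling_c in the frame of red_tray between 0.021 and 0.049 m and z of steel_coupling_c in the frame of red_tray between 0.027 and 0.035 m and angle between each of steel_coupling_c, copper_reducer_c's own z axis and vertical below 0.1 rad and contact force between the fingers and steel_coupling below 0.1 N and linear speed of each of steel_coupling, copper_reducer below 0.02 m/s and x of copper_reducer_c in the frame of red_tray between -0.014 and 0.014 m and y of copper_reducer_c in the frame of red_tray between -0.049 and -0.021 m and z of copper_reducer_c in the frame of red_tray between 0.035 and 0.043 m and contact force between the fingers and copper_reducer below 0.1 N), for 0.2 s.
At the end, for the whole second after the job is handed in: Each of the four pieces stands on the floor of its own bay (centre within 14 mm of the bay's centre along each tray axis, height within 4 mm, tilt under 0.1 rad), released and at rest; the copper tube and the steel reducer stand upright within 20 mm of where they began (all of step 1 and all of step 2 and distance of each of copper_tube_c, steel_reducer_c from where it was at the start of the episode below 0.02 m and angle between each of copper_tube_c, steel_reducer_c's own z axis and vertical below 0.1 rad); the robot touches nothing.
It fails at once if the copper tube or the steel reducer is moved more than 20 mm (distance of any of copper_tube_c, steel_reducer_c from where it was at the start of the episode above 0.02 m).
It fails at once if a kit piece is dropped from more than about 25 mm or thrown over (it moves faster than 0.7 m/s with no finger on it) ((linear speed of steel_tube above 0.7 m/s and contact force between the fingers and steel_tube below 0.1 N) or (linear speed of brass_coupling above 0.7 m/s and contact force between the fingers and brass_coupling below 0.1 N) or (linear speed of copper_reducer above 0.7 m/s and contact force between the fingers and copper_reducer below 0.1 N) or (linear speed of steel_coupling above 0.7 m/s and contact force between the fingers and steel_coupling below 0.1 N)).
It also fails if it takes over 106 s, if anything falls off the work surface, if the arm or the gripper's body presses on something with over 40 N, if the wrist force passes 120 N, or if a joint passes its speed limit or range.

ROBOT

A 7-joint arm with a two-finger parallel gripper is mounted at the origin on the work surface. World frame = base frame: x ahead of the robot, y to its left, z up, the work surface at z = 0. Lengths are in mm, angles in rad, forces in N, time in s.
With the tool pointing down it reaches from about 425 to 875 mm from the base axis. Payload 4.7 kg.
Tool frame: the origin (TCP) lies midway between the tips of the shut fingers; the grasp point (between the pads) lies bot.grip_point_offset behind it (bot.grip_point_offset is the distance from the TCP to the grasp point, in mm); z points along the fingers, y is the line along which they close (so a half turn about z gives the same grasp; the last joint's range is limited). The gripper opens to 85 mm and grips with 20 to 120 N. Pads are 22 mm wide; open, the fingers measure 114 mm over their backs; the gripper's body (76 mm by 85 mm) begins 54 mm behind the grasp point. The pads swing forward as they close: fully open they stand 13 mm farther back than shut.
Start: joints at [-1.282, 0.321, -0.07, 1.45, 0.023, 1.371, -0.057], TCP at [176.409, 625.626, 195.549] pointing down, gripper open.
Joint ranges: [-2.86, 2.86], [-0.3, 2.09], [-1.38, 1.24], [0.06, 2.45], [-1.56, 4.7], [0.09, 2.05], [-2.69, 2.69]. Speed limits (rad/s): [2.57, 2.57, 3.14, 3.14, 3.14, 3.14, 3.14].

INTERFACE

Orientations are given as [roll, pitch, yaw] about the fixed x, y, z axes, in that order (R = Rz(yaw) Ry(pitch) Rx(roll)).
In Python, from cell import bot gives the robot as it stands. The module is installed in compiled form; this text tells all that it offers.
- The arm moves only by the shell command python3 -m crank 'ROWS' [FORCE]. ROWS is a JSON object of lists of equal length, an entry for each row: "hand": the closure, from -1 (fully open) to 1 (shut); "translation": the shift along the tool's x, y, z in units of 50 mm (1.0 is 50 mm), a list of three; "turn": the turn, a rotation vector about the tool's x, y, z in rad, a list of three. A call has 1 to 5 rows; each row shifts and turns the commanded pose from where the row before left it, along the tool's axes as they then stand; what a row does not reach is not made up. A row lasts 1/10 s, in which the tool goes at most 50 mm and 8.59 degrees, less where a joint would pass 70% of its speed; a pose out of reach is approached as far as the arm can. A call is refused whole if a number of a shift passes 1 or a number of a turn 0.15, either way. A call with a gripper value outside its range is refused whole. The fingers move at their own pace and stop on an object; FORCE is the grip in N (left out, the last holds). Time passes only in rows, so rows that do not move let the fingers close. It gives the time, the measured TCP pose, the force, the opening and the grip force at its end, in the units of the state.
- bot.get_state(): the state, without advancing time (a new reading comes with each control period).
- bot.capture(name): name is "side" or "top" or "wrist"; returns a dict with "image" (400x640x3 uint8, red, green, blue), "fx", "fy", "cx", "cy" (pixels), "origin" and "attitude" of the camera in the world; the wrist camera has in their place "T_tool_cam" (4x4, takes a point from camera to tool coordinates, whose origin is the TCP and whose axes are the flange's). Camera axes: x right, y down, z forward; pixel columns grow to the right and rows downward; lengths in mm; the calibration is good to about 2 mm. The wrist camera is an equidistant fisheye: a pixel r from the principal point sees the ray r / f radians off the axis. A picture is of the moment at which its call begins: read the wrist's pose just before it. There is no depth.
- bot.close_job(): hands the job in; it is judged then, once.
The state is a dict: "clock": time; "joint_pos": joint angles; "dq": joint speeds; "tau": joint torques, N m; "ee_pos": TCP position; "eef_rot": TCP orientation; "ft_force": force on the tool from outside, world axes, zero at the start; "ft_torque": the same for the moment, N m; "finger_gap": finger opening in mm; "grip_force": force on a finger pad.
Only numpy, scipy, OpenCV 4.12 (cv2) and the standard library are available. Lean on these libraries where they do the work, as an engineer would, in place of code of your own. Each camera call takes 0.05 s, during which the arm holds its last target. There are 200 camera calls.

## Working session

There is one attempt and no reset: what is moved stays moved. The work goes in short steps, Python scripts to look and compute and a shell command to move; the robot and the scene stay as the last step left them, time stands still between calls to the robot, and variables do not carry over. Pictures are saved under pics/ and viewed, at most 14 in all, crops included, and the job is handed in when it is done.

```bash
mkdir -p pics; python3 - <<'E'
from cell import bot
import cv2
print(bot.get_state(), bot.grip_point_offset)
for n in ("top","side"):
    c=bot.capture(n); cv2.imwrite(f"pics/{n}0.png",c["image"][:,:,::-1])
    print(n,{k:v for k,v in c.items() if k!="image"})
E
```

```text
{'clock': 0.0, 'joint_pos': array([-1.28190904,  0.32181546, -0.07010028,  1.45168021,  0.02257417,
        1.37077489, -0.05686907]), 'dq': array([-1.41256562e-03, -7.49961015e-04,  1.18208451e-03, -2.09966037e-03,
       -2.43585348e-05,  7.95966116e-04,  1.92637676e-03]), 'tau': array([ 4.23567553e-04, -4.93580854e+01, -3.81860062e-01, -3.14326286e+01,
        1.30736735e-02,  1.17635532e-02,  1.68406068e-06]), 'ee_pos': array([176.24073738, 625.02679729, 194.42594736]), 'eef_rot': array([-3.13970290e+00,  6.73908220e-05,  2.86687664e+00]), 'ft_force': array([-0.18451792,  0.57945609, -0.26846688]), 'ft_torque': array([-0.03597436,  0.00521645,  0.00780335]), 'grip_force': 0.0, 'finger_gap': 85.4556694164909} 18.700000000000003
top {'fx': 420.25361646275184, 'fy': 420.25361646275184, 'cx': 316.467481603277, 'cy': 201.22004147226002, 'origin': array([415.66295219,  15.92881599, 918.88622965]), 'attitude': array([-3.01856502,  0.00722374, -1.58516623])}
side {'fx': 385.1326671685092, 'fy': 385.1326671685092, 'cx': 324.5351252549392, 'cy': 199.61528425569279, 'origin': array([266.07681219, 504.16262883, 639.00449055]), 'attitude': array([-2.37375058, -0.01554319, -2.6106387 ])}
```

View pics/top0.png

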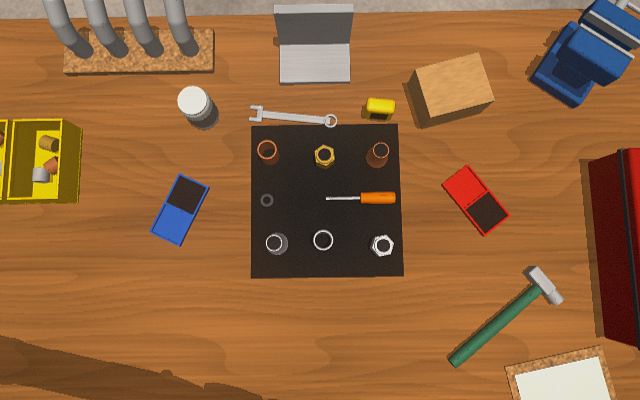

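View pics/side0.png

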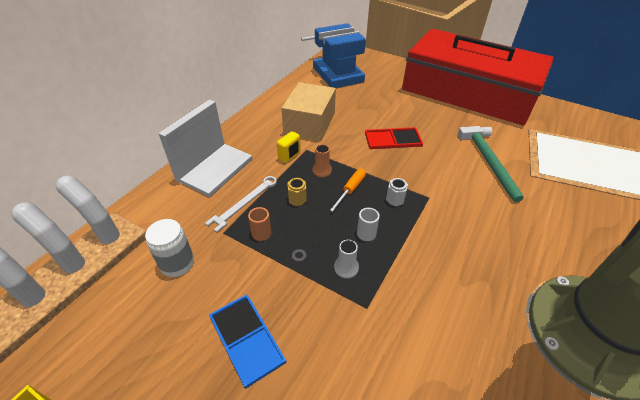

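The top view shows:

| Piece | Pixel |
|---|---|
| copper tube | (267,152) |
| brass coupling | (325,156) |
| copper reducer | (378,153) |
| steel reducer | (277,243) |
| steel tube | (323,240) |
| steel coupling | (382,245) |
| blue tray | (180,210), black bay toward the upper right |
| red tray | (475,200), black bay toward the lower right |

The side view agrees with this.

```bash
cat > h.py <<'E'
import numpy as np, cv2
from scipy.spatial.transform import Rotation as R
from cell import bot
def rot(a): return R.from_euler('xyz',a).as_matrix()
def ray(c,u,v,st=None):
    """origin, direction in world for a pixel"""
    if 'origin' in c:
        d=np.array([(u-c['cx'])/c['fx'],(v-c['cy'])/c['fy'],1]); return np.array(c['origin']),rot(c['attitude'])@d
    x,y=(u-c['cx'])/c['fx'],(v-c['cy'])/c['fy']; th=np.hypot(x,y); s=np.sin(th)/th if th>1e-9 else 1
    T=np.array(c['T_tool_cam']); Rt=rot(st['eef_rot'])
    return np.array(st['ee_pos'])+Rt@T[:3,3], Rt@T[:3,:3]@np.array([x*s,y*s,np.cos(th)])
def onz(c,u,v,z,st=None):
    o,d=ray(c,u,v,st); return o+d*(z-o[2])/d[2]
def pix(c,p,st):
    """world point -> wrist pixel"""
    T=np.array(c['T_tool_cam']); q=T[:3,:3].T@(rot(st['eef_rot']).T@(np.array(p)-st['ee_pos'])-T[:3,3])
    th=np.arctan2(np.hypot(q[0],q[1]),q[2]); n=np.hypot(q[0],q[1])+1e-9
    return c['cx']+c['fx']*th*q[0]/n, c['cy']+c['fy']*th*q[1]/n
def wrist(name=None):
    st=bot.get_state(); c=bot.capture('wrist')
    if name: cv2.imwrite(f'pics/{name}.png',c['image'][:,:,::-1])
    return c,st
E
python3 - <<'E'
from h import *
c=bot.capture('top'); im=c['image']; hsv=cv2.cvtColor(im,cv2.COLOR_RGB2HSV)
for n,x0,x1,lo in(('blue',140,220,(100,120,60)),('red',430,520,(0,200,100))):
    m=cv2.inRange(hsv,lo,(130,255,255) if n=='blue' else (4,255,255))
    if n=='red': m|=cv2.inRange(hsv,(174,180,100),(180,255,255))
    m[:,:x0]=0;m[:,x1:]=0;m[:160]=0;m[250:]=0
    k=max(cv2.findContours(m,cv2.RETR_EXTERNAL,cv2.CHAIN_APPROX_NONE)[0],key=cv2.contourArea)
    pts=np.array([onz(c,u,v,8)[:2] for u,v in k[:,0]],np.float32)
    print(n,cv2.minAreaRect(pts),cv2.contourArea(k))
    b=cv2.boxPoints(cv2.minAreaRect(pts)); print(b.round(1).tolist())
for n,u,v,z in(('Cutube',267,148,60),('brass',325,153,54),('Cured',380,148,70),('Stred',274,243,70),('Sttube',323,240,60),('Stcoup',383,245,54)):
    print(n,onz(c,u,v,z).round(1))
cr=im[130:265,245:410]; cv2.imwrite('pics/crop.png',cv2.resize(cr,None,fx=4.4,fy=4.4,interpolation=cv2.INTER_CUBIC)[:,:,::-1])
E
```

```text
blue ((515.773681640625, 321.9209899902344), (74.4279556274414, 142.8677520751953), 64.29737091064453) 2137.5
[[435.29998779296875, 319.3999938964844], [564.0, 257.3999938964844], [596.2999877929688, 324.5], [467.5, 386.3999938964844]]
red ((527.1766357421875, -325.6939392089844), (144.07217407226562, 74.67589569091797), 36.61970901489258) 2156.5
[[447.1000061035156, -338.70001220703125], [491.6000061035156, -398.6000061035156], [607.2999877929688, -312.70001220703125], [562.7000122070312, -252.8000030517578]]
Cutube [635.8 122.6  60. ]
brass [624.6   1.2  54. ]
Cured [ 629.5 -112.3   70. ]
Stred [437.3 107.2  70. ]
Sttube [442.2   8.5  60. ]
Stcoup [ 430.4 -114.1   54. ]
```

View pics/crop.png

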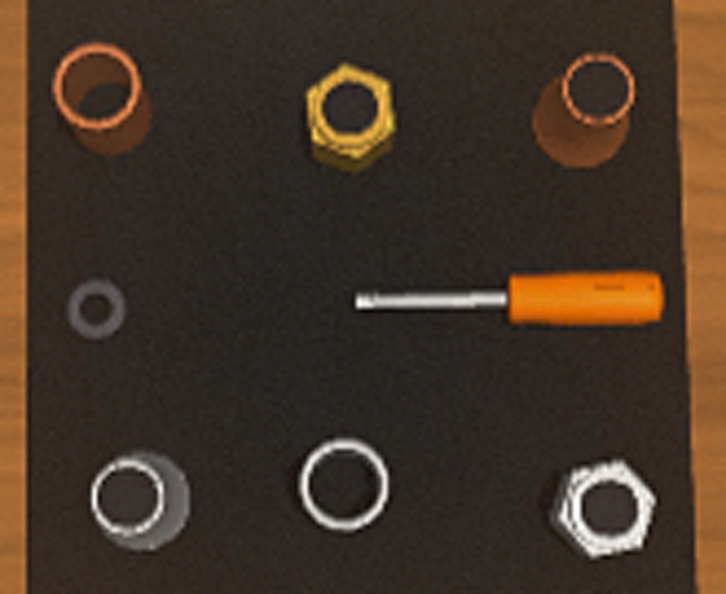

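The crop gives these ring centres, converted back to full-image pixels:

| Piece | Pixel |
|---|---|
| brass coupling | (324.5,154.5), one corner pointing up |
| copper reducer | (380.9,150.2) |
| steel tube | (323.2,240.2) |
| steel coupling | (383.2,245.5) |

Next is a helper that gives shifts in tool axes, and then the move toward the brass coupling.

```bash
cat >> h.py <<'E'
def go(x,y,z,yaw=None):
    """units of 50 mm in the tool axes to a goal TCP, and tool-z turn to the nearest equivalent yaw"""
    s=bot.get_state(); Rt=rot(s['eef_rot']); d=Rt.T@(np.array([x,y,z])-s['ee_pos'])/50
    t=None if yaw is None else [round(-(((yaw+k-s['eef_rot'][2])+np.pi/2)%np.pi-np.pi/2),3) for k in (0,np.pi/3,-np.pi/3)]
    print('t',round(s['clock'],2),'tcp',s['ee_pos'].round(1),'rpy',s['eef_rot'].round(3),'shift',d.round(3),'turn',t)
E
python3 - <<'E'
from h import *
c=bot.capture('top')
for n,u,v,z in(('Cutube',267,149.5,60),('brass',324.5,154.5,54),('Cured',380.9,150.2,70),('Stred',274.1,243.2,70),('Sttube',323.2,240.2,60),('Stcoup',383.2,245.5,54)):
    print(n,onz(c,u,v,z).round(1))
w=bot.capture('wrist'); print({k:v for k,v in w.items() if k!='image'})
go(622,0,190)
E
```

```text
Cutube [632.6 122.6  60. ]
brass [621.4   2.3  54. ]
Cured [ 624.8 -114.    70. ]
Stred [436.9 107.   70. ]
Sttube [441.8   8.1  60. ]
Stcoup [ 429.4 -114.5   54. ]
{'fx': 309.70691628693146, 'fy': 309.70691628693146, 'cx': 321.3566904753635, 'cy': 203.25843461922602, 'T_tool_cam': array([[-4.42577662e-04, -9.46654495e-01, -3.22250014e-01,
         8.36034984e+01],
       [ 9.99999659e-01, -6.43812533e-04,  5.17891423e-04,
        -4.49817407e-01],
       [-6.97732841e-04, -3.22249674e-01,  9.46654457e-01,
        -1.79377106e+02],
       [ 0.00000000e+00,  0.00000000e+00,  0.00000000e+00,
         1.00000000e+00]])}
t 0.25 tcp [176.3 625.4 195. ] rpy [-3.141  0.     2.867] shift [-11.972  -9.62    0.109] turn None
```

```bash

python3 -m crank '{"hand":[-1,-1,-1,-1,-1],"translation":[[-0.6,-0.48,0],[-0.6,-0.48,0],[-0.6,-0.48,0],[-0.6,-0.48,0],[-0.6,-0.48,0]],"turn":[[0,0,0],[0,0,0],[0,0,0],[0,0,0],[0,0,0]]}' 40
python3 -m crank '{"hand":[-1,-1,-1,-1,-1],"translation":[[-0.6,-0.48,0],[-0.6,-0.48,0],[-0.6,-0.48,0],[-0.6,-0.48,0],[-0.6,-0.48,0]],"turn":[[0,0,0],[0,0,0],[0,0,0],[0,0,0],[0,0,0]]}'
python3 -m crank '{"hand":[-1,-1,-1,-1,-1],"translation":[[-0.6,-0.48,0],[-0.6,-0.48,0],[-0.6,-0.48,0],[-0.6,-0.48,0],[-0.6,-0.48,0]],"turn":[[0,0,0],[0,0,0],[0,0,0],[0,0,0],[0,0,0]]}'
python3 -m crank '{"hand":[-1,-1,-1,-1,-1],"translation":[[-0.6,-0.48,0],[-0.6,-0.48,0],[-0.6,-0.48,0],[-0.6,-0.48,0],[-0.6,-0.48,0]],"turn":[[0,0,0],[0,0,0],[0,0,0],[0,0,0],[0,0,0]]}'
python3 -m crank '{"hand":[-1,-1,-1],"translation":[[0,0,0],[0,0,0],[0,0,0]],"turn":[[0,0,0],[0,0,0],[0,0,0]]}'
python3 - <<'E'
from h import *
go(622,2,190,3.20); c,st=wrist('w1'); print(pix(c,[621.4,2.3,54],st), st['joint_pos'].round(2))
E
```

```text
clock: 0.75
ee_pos: [289.0, 468.0, 195.5]
eef_rot: [3.141, 0.0, 2.867]
ft_force: [0.9, 0.7, -0.2]
finger_gap: 85.3
grip_force: 0.0
clock: 1.25
ee_pos: [400.7, 311.8, 195.7]
eef_rot: [3.141, 0.0, 2.867]
ft_force: [-0.1, -0.2, -0.2]
finger_gap: 85.3
grip_force: 0.0
clock: 1.75
ee_pos: [512.5, 155.7, 195.7]
eef_rot: [3.141, 0.0, 2.867]
ft_force: [0.3, 0.6, 0.2]
finger_gap: 85.0
grip_force: 0.0
clock: 2.25
ee_pos: [624.4, -0.3, 195.6]
eef_rot: [3.141, 0.0, 2.867]
ft_force: [-0.0, -0.1, 0.2]
finger_gap: 85.5
grip_force: 0.0
clock: 2.55
ee_pos: [623.2, 2.3, 195.3]
eef_rot: [3.141, -0.001, 2.868]
ft_force: [0.1, 0.1, -0.3]
finger_gap: 85.7
grip_force: 0.0
t 2.55 tcp [623.2   2.3 195.3] rpy [ 3.141e+00 -1.000e-03  2.868e+00] shift [ 0.022 -0.013  0.105] turn [np.float64(-0.332), np.float64(-1.379), np.float64(0.716)]
(np.float64(321.0153286518148), np.float64(179.16616000977356)) [-0.46  0.28  0.51  1.54 -0.14  1.36  1.36]
```

View pics/w1.png

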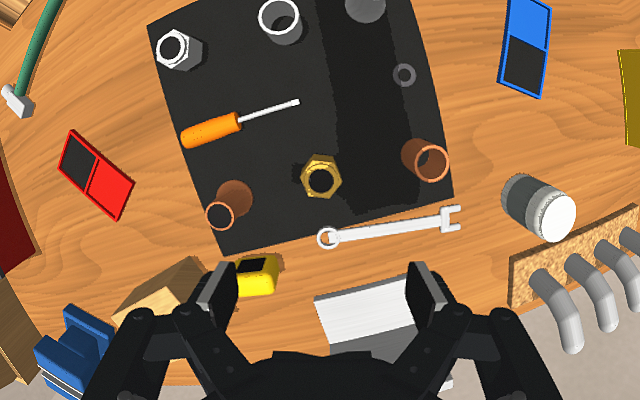

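The wrist view shows the brass bore at (320,180), against a prediction of (321,179), so the map is good to about 1 px. I'll measure the brass hexagon's angle from this view, and refine the other pieces and the trays too.

```bash
cat > m.py <<'E'
from h import *
def tray(c,st,kind,box):
    x0,x1,y0,y1=box; hsv=cv2.cvtColor(c['image'],cv2.COLOR_RGB2HSV)
    m=cv2.inRange(hsv,(100,150,60),(125,255,255)) if kind=='blue' else cv2.inRange(hsv,(0,200,100),(4,255,255))|cv2.inRange(hsv,(174,200,100),(180,255,255))
    z=np.zeros_like(m); z[y0:y1,x0:x1]=m[y0:y1,x0:x1]
    k=max(cv2.findContours(z,cv2.RETR_EXTERNAL,cv2.CHAIN_APPROX_NONE)[0],key=cv2.contourArea)
    p=np.array([onz(c,u,v,9,st)[:2] for u,v in k[:,0]],np.float32); r=cv2.minAreaRect(p)
    print(kind,np.round(r[0],1),np.round(r[1],1),round(r[2],1))
def hexa(c,st,u,v,brass,h=24,z=48):
    im=c['image']; u,v=int(u),int(v); s=8
    cr=cv2.resize(im[v-h:v+h,u-h:u+h],None,fx=s,fy=s,interpolation=cv2.INTER_CUBIC); g=cv2.cvtColor(cr,cv2.COLOR_RGB2HSV)
    m=cv2.inRange(g,(15,110,110),(35,255,255)) if brass else cv2.inRange(g,(0,0,110),(180,60,255))
    k=max(cv2.findContours(m,cv2.RETR_EXTERNAL,cv2.CHAIN_APPROX_NONE)[0],key=cv2.contourArea)
    p=np.array([onz(c,u-h+(a+.5)/s-.5,v-h+(b+.5)/s-.5,z,st)[:2] for a,b in cv2.convexHull(k)[:,0]])
    ctr=np.mean(p,0); q=p
    # widths across directions: the flats' normals are minima every 60 deg
    a=np.radians(np.arange(0,180)); w=np.array([np.ptp(q@[np.cos(t),np.sin(t)]) for t in a])
    f=sum(w[i*60:(i+1)*60] for i in range(3))
    cc=cv2.minEnclosingCircle(p.astype(np.float32))
    print('hex circ',np.round(cc[0],1),round(cc[1],1),'flat normal deg',int(f.argmin()),'widths',w[f.argmin()::60].round(1),'max',w[(f.argmin()+30)%60::60].round(1))
    return cr
E
python3 - <<'E'
from m import *
c,st=wrist()
a=hexa(c,st,322,178,True); b=hexa(c,st,178,50,False,30)
tray(c,st,'blue',(490,560,0,110)); tray(c,st,'red',(50,145,120,230))
for n,u,v,z in(('Cutube',431,162,60),('brass',320,180,54),('Cured',219.5,216,70),('Sttube',279,17.5,60),('Stcoup',172,49,54)): print(n,onz(c,u,v,z,st).round(1))
cv2.imwrite('pics/hex.png',np.hstack([a,cv2.resize(b,a.shape[1::-1])])[:,:,::-1])
E
```

```text
hex circ [622.6   1.2] 24.0 flat normal deg 37 widths [42.1 41.9 42.4] max [47.1 46.1 48. ]
hex circ [ 430.  -115.5] 23.6 flat normal deg 11 widths [42.1 43.  41.6] max [46.9 47.  46.8]
blue [515.8 319.8] [ 79.6 146.7] 64.0
red [ 526.2 -325.4] [147.6  79.7] 36.2
Cutube [632.5 122.7  60. ]
brass [622.1   1.4  54. ]
Cured [ 626.6 -114.1   70. ]
Sttube [445.6   8.4  60. ]
Stcoup [ 432.9 -113.1   54. ]
```

View pics/hex.png

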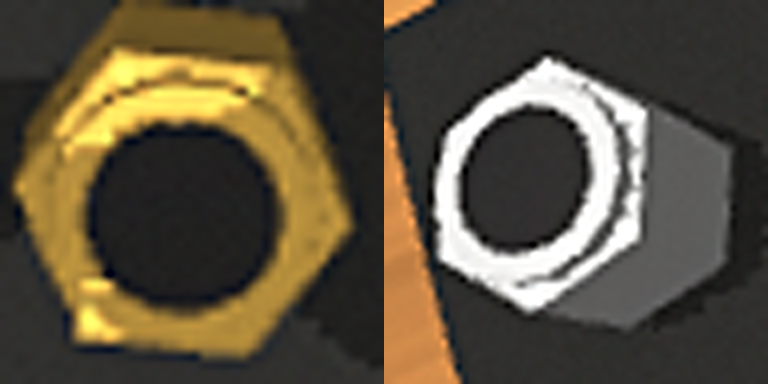

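```bash

python3 -m crank '{"hand":[-1,-1,-1,-1,-1],"translation":[[0,0,0.5],[0,0,0.5],[0,0,0.2],[0,0,0],[0,0,0]],"turn":[[0,0,-0.126],[0,0,-0.126],[0,0,-0.126],[0,0,0],[0,0,0]]}' 40
python3 - <<'E'
from h import *
from m import hexa
go(621.8,1.8,14,np.radians(186)); c,st=wrist(); u,v=pix(c,[621.8,1.8,50],st); print(u,v); hexa(c,st,u,v,True,34)
E
```

```text
clock: 3.15
ee_pos: [623.7, 1.8, 136.1]
eef_rot: [3.141, 0.001, -3.04]
ft_force: [-0.2, 0.8, -0.7]
finger_gap: 85.2
grip_force: 0.0
t 3.15 tcp [623.7   1.8 136.1] rpy [ 3.141e+00  1.000e-03 -3.040e+00] shift [0.04  0.003 2.443] turn [np.float64(-0.003), np.float64(-1.05), np.float64(1.044)]
321.6427272413146 194.0400242509837
hex circ [619.2   1.3] 27.1 flat normal deg 37 widths [47.6 41.1 47.5] max [54.3 48.1 48.4]
```

```bash

python3 -m crank '{"hand":[-1,-1,-1,-1,-1],"translation":[[0.04,0,0.6],[0,0,0.6],[0,0,0.6],[0,0,0.4],[0,0,0.24]],"turn":[[0,0,0],[0,0,0],[0,0,0],[0,0,0],[0,0,0]]}' 40
python3 -m crank '{"hand":[-0.5,0,0.5,1,1],"translation":[[0,0,0],[0,0,0],[0,0,0],[0,0,0],[0,0,0]],"turn":[[0,0,0],[0,0,0],[0,0,0],[0,0,0],[0,0,0]]}'
python3 -m crank '{"hand":[1,1,1,1,1],"translation":[[0,0,0],[0,0,0],[0,0,0],[0,0,0],[0,0,0]],"turn":[[0,0,0],[0,0,0],[0,0,0],[0,0,0],[0,0,0]]}'
```

```text
clock: 3.7
ee_pos: [621.4, 1.0, 12.8]
eef_rot: [3.141, -0.001, -3.039]
ft_force: [0.3, -1.5, 0.4]
finger_gap: 85.4
grip_force: 0.0
clock: 4.2
ee_pos: [623.2, 0.9, 15.5]
eef_rot: [3.141, 0.003, -3.038]
ft_force: [-1.6, 0.9, 6.4]
finger_gap: 33.4
grip_force: 39.2
clock: 4.7
ee_pos: [623.2, 0.9, 15.5]
eef_rot: [3.141, 0.003, -3.038]
ft_force: [-0.6, 0.2, 6.9]
finger_gap: 33.2
grip_force: 39.3
```

```bash

python3 - <<'E'
from h import *
c,st=wrist('w2')
E
```

```text
(no output)
```

View pics/w2.png

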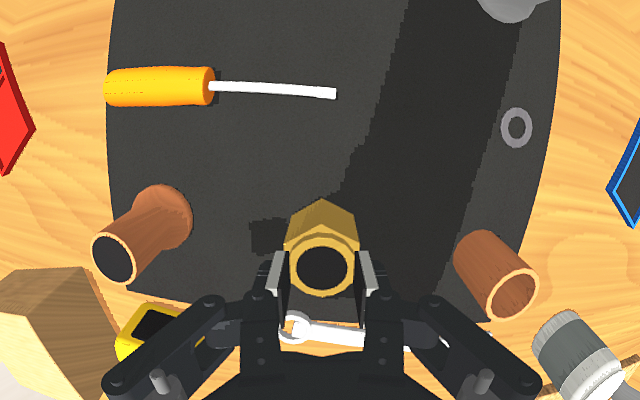

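The coupling is centred between the pads at (321,268), with its flats against them. Lifting now.

```bash

python3 -m crank '{"hand":[1,1,1,1,1],"translation":[[0,0,-0.2],[0,0,-0.4],[0,0,-0.5],[0,0,-0.5],[0,0,-0.4]],"turn":[[0,0,0],[0,0,0],[0,0,0],[0,0,0],[0,0,0]]}' 50
python3 - <<'E'
from h import *
print(bot.get_state()['ft_force'])
c,st=wrist('w3'); go(547.3,305.7,116)
E
```

```text
clock: 5.25
ee_pos: [621.3, 0.3, 114.7]
eef_rot: [-3.141, -0.0, -3.039]
ft_force: [0.3, 0.8, -3.2]
finger_gap: 32.8
grip_force: 50.0
[ 0.30313642  0.83468742 -3.20969893]
t 5.3 tcp [6.235e+02 3.000e-01 1.183e+02] rpy [ 3.141  0.005 -3.039] shift [0.889 6.231 0.042] turn None
```

View pics/w3.png

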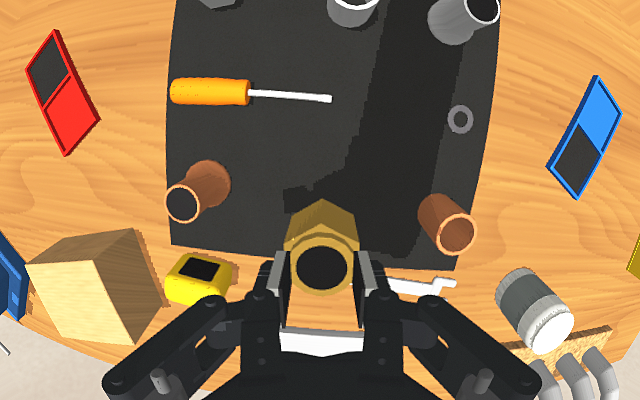

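Lifted, hanging straight, bore at (321,267). Now over to the blue tray's rubber-lined bay.

```bash

python3 -m crank '{"hand":[1,1,1,1,1],"translation":[[0.1,0.4,0],[0.1,0.7,0],[0.1,0.7,0],[0.1,0.7,0],[0.1,0.7,0]],"turn":[[0,0,0],[0,0,0],[0,0,0],[0,0,0],[0,0,0]]}' 50
python3 -m crank '{"hand":[1,1,1,1,1],"translation":[[0.1,0.7,0],[0.1,0.7,0],[0.1,0.7,0],[0.07,0.6,0],[0,0.3,0]],"turn":[[0,0,0],[0,0,0],[0,0,0],[0,0,0],[0,0,0]]}'
python3 -m crank '{"hand":[1,1],"translation":[[0,0,0],[0,0,0]],"turn":[[0,0,0],[0,0,0]]}'
python3 - <<'E'
from h import *
from m import tray
c,st=wrist('w4'); z=st['ee_pos'][2]; p=onz(c,321,267,z+39.5,st); print('bore',p); tray(c,st,'blue',(150,500,0,399))
d=np.array([547.3,305.7])-p[:2]; q=st['ee_pos'][:2]+d; print(d); go(q[0],q[1],18.5)
E
```

```text
clock: 5.8
ee_pos: [578.9, 158.1, 112.5]
eef_rot: [-3.141, -0.002, -3.039]
ft_force: [-0.2, 0.3, -3.7]
finger_gap: 32.4
grip_force: 50.1
clock: 6.3
ee_pos: [543.8, 308.2, 112.3]
eef_rot: [3.141, -0.003, -3.034]
ft_force: [-0.7, 1.2, -4.0]
finger_gap: 32.7
grip_force: 50.1
clock: 6.5
ee_pos: [546.9, 302.4, 112.9]
eef_rot: [-3.139, -0.001, -3.04]
ft_force: [-0.2, -0.2, -3.6]
finger_gap: 32.4
grip_force: 50.1
bore [545.96730231 302.06047787 152.39581027]
blue [516.3 321.1] [ 74.3 144.4] 64.1
[1.33269769 3.63952213]
t 6.55 tcp [547.3 301.6 113.1] rpy [-3.139 -0.    -3.041] shift [-0.027  0.091  1.892] turn None
```

View pics/w4.png

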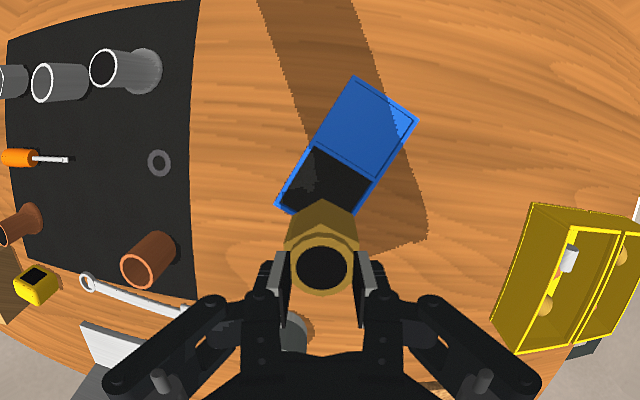

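The brass piece hangs over the black bay and the tray measures (516.3,321.1) again. Lowering with a small correction, slowly at the end.

```bash

python3 -m crank '{"hand":[1,1,1,1,1],"translation":[[-0.03,0.09,0.2],[0,0,0.5],[0,0,0.5],[0,0,0.35],[0,0,0.15]],"turn":[[0,0,0],[0,0,0],[0,0,0],[0,0,0],[0,0,0]]}' 50
python3 -m crank '{"hand":[1,1,1,1,1],"translation":[[0,0,0.05],[0,0,0.04],[0,0,0.02],[0,0,0],[0,0,0]],"turn":[[0,0,0],[0,0,0],[0,0,0],[0,0,0],[0,0,0]]}'
python3 - <<'E'
from h import *
c,st=wrist(); z=st['ee_pos'][2]; p=onz(c,321,267,z+39.5,st); print('bore',p);go(547,306,19)
E
```

```text
clock: 7.05
ee_pos: [546.4, 306.9, 25.6]
eef_rot: [-3.139, -0.004, -3.04]
ft_force: [0.5, -0.3, -3.7]
finger_gap: 32.5
grip_force: 50.1
clock: 7.55
ee_pos: [548.0, 309.5, 23.8]
eef_rot: [3.141, 0.001, -3.038]
ft_force: [0.0, 0.1, -3.9]
finger_gap: 32.3
grip_force: 50.1
bore [546.96751462 308.99239212  63.30479309]
t 7.6 tcp [547.8 309.4  23.7] rpy [ 3.141e+00  1.000e-03 -3.038e+00] shift [ 0.024 -0.066  0.094] turn None
```

```bash

python3 -m crank '{"hand":[1,1,1,1,1],"translation":[[0.02,-0.05,0.03],[0,0,0.03],[0,0,0],[0,0,0],[0,0,0]],"turn":[[0,0,0],[0,0,0],[0,0,0],[0,0,0],[0,0,0]]}' 50
python3 -m crank '{"hand":[1,1,1,1],"translation":[[0,0,0.02],[0,0,0.01],[0,0,0],[0,0,0]],"turn":[[0,0,0],[0,0,0],[0,0,0],[0,0,0]]}'
```

```text
clock: 8.1
ee_pos: [546.7, 306.6, 20.0]
eef_rot: [3.141, -0.0, -3.038]
ft_force: [0.1, 0.2, -4.9]
finger_gap: 32.4
grip_force: 50.2
clock: 8.5
ee_pos: [547.3, 306.9, 19.7]
eef_rot: [3.141, 0.001, -3.038]
ft_force: [-1.5, -1.2, 5.0]
finger_gap: 32.7
grip_force: 52.5
```

```bash

python3 -m crank '{"hand":[0,-0.3,-0.6,-0.8,-0.8],"translation":[[0,0,0],[0,0,0],[0,0,0],[0,0,0],[0,0,0]],"turn":[[0,0,0],[0,0,0],[0,0,0],[0,0,0],[0,0,0]]}' 50
python3 -m crank '{"hand":[-0.8,-0.8,-1,-1,-1],"translation":[[0,0,-0.3],[0,0,-0.6],[0,0,-0.8],[0,0,-0.8],[0,0,-0.6]],"turn":[[0,0,0],[0,0,0],[0,0,0],[0,0,0],[0,0,0]]}'
python3 - <<'E'
from h import *
from m import hexa
c,st=wrist('w5'); u,v=pix(c,[547,306,56],st); print(u,v); hexa(c,st,u,v,True,34,52); go(444.5,8.3,170,np.radians(154.3))
E
```

```text
clock: 9.0
ee_pos: [546.8, 306.5, 18.4]
eef_rot: [-3.142, 0.0, -3.038]
ft_force: [-0.0, 0.2, -0.0]
finger_gap: 76.9
grip_force: 0.0
clock: 9.5
ee_pos: [547.7, 306.9, 177.9]
eef_rot: [3.14, 0.004, -3.039]
ft_force: [1.1, 0.5, -0.3]
finger_gap: 85.5
grip_force: 0.0
320.33970851137514 184.27176450452802
hex circ [546.4 307.4] 23.1 flat normal deg 37 widths [41.5 40.9 40.8] max [46.2 46.  45.8]
t 9.55 tcp [550.1 308.3 183.2] rpy [ 3.136  0.011 -3.039] shift [ 2.721 -5.752  0.202] turn [np.float64(0.551), np.float64(-0.496), np.float64(-1.543)]
```

View pics/w5.png

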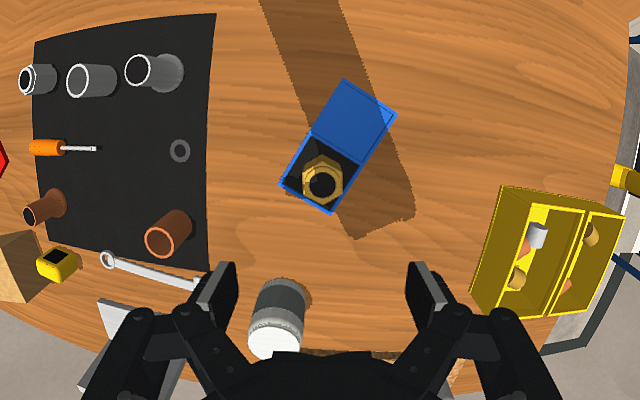

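The brass coupling stands centred in the black bay at (321,184). On to the steel tube.

```bash

python3 -m crank '{"hand":[-1,-1,-1,-1,-1],"translation":[[0.3,-0.6,0],[0.3,-0.64,0],[0.3,-0.64,0],[0.3,-0.64,0],[0.3,-0.64,0]],"turn":[[0,0,0],[0,0,0],[0,0,0],[0,0,0],[0,0,0]]}' 40
python3 -m crank '{"hand":[-1,-1,-1,-1,-1],"translation":[[0.3,-0.64,0],[0.3,-0.64,0],[0.3,-0.64,0],[0.3,-0.64,0],[0,0,0]],"turn":[[0,0,0],[0,0,0],[0,0,0],[0,0,0],[0,0,0.14]]}'
python3 -m crank '{"hand":[-1,-1,-1,-1,-1],"translation":[[0,0,0],[0,0,0],[0,0,0],[0,0,0],[0,0,0]],"turn":[[0,0,0.14],[0,0,0.14],[0,0,0.13],[0,0,0],[0,0,0]]}'
python3 - <<'E'
from h import *
c,st=wrist('w6'); print(pix(c,[444,8.3,60],st),st['joint_pos'].round(2)); go(444,8.3,14,np.radians(154.3))
E
```

```text
clock: 10.05
ee_pos: [488.1, 140.3, 174.5]
eef_rot: [3.141, 0.001, -3.039]
ft_force: [0.3, 0.7, 0.4]
finger_gap: 85.3
grip_force: 0.0
clock: 10.55
ee_pos: [441.0, 3.2, 174.6]
eef_rot: [3.141, 0.001, 3.095]
ft_force: [-0.3, 0.3, 0.9]
finger_gap: 85.5
grip_force: 0.0
clock: 11.05
ee_pos: [442.1, 8.0, 174.1]
eef_rot: [3.141, 0.001, 2.698]
ft_force: [0.4, 0.0, -0.7]
finger_gap: 85.5
grip_force: 0.0
(np.float64(322.7509011013882), np.float64(189.0222798812671)) [-0.55 -0.14  0.43  1.98  0.06  1.29  0.99]
t 11.1 tcp [442.    8.1 173.9] rpy [3.141 0.    2.697] shift [-0.032  0.019  3.199] turn [np.float64(0.004), np.float64(-1.043), np.float64(1.051)]
```

View pics/w6.png

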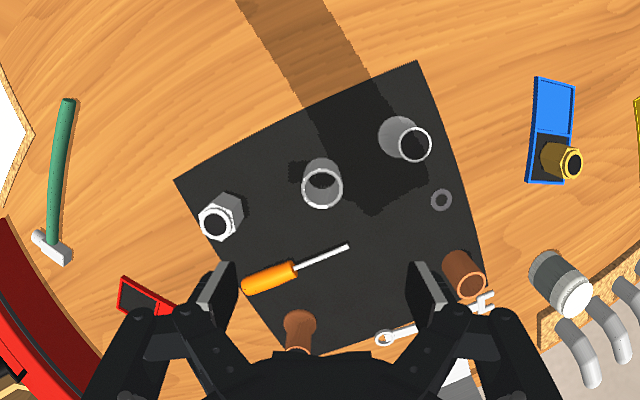

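The tube ring is at (322,188), where it was predicted.

```bash

python3 -m crank '{"hand":[-1,-1,-1,-1,-1],"translation":[[-0.03,0.015,0.5],[0,0,0.7],[0,0,0.7],[0,0,0.7],[0,0,0.4]],"turn":[[0,0,0],[0,0,0],[0,0,0],[0,0,0],[0,0,0]]}' 40
python3 -m crank '{"hand":[-1,-1,-0.5,0,0.5],"translation":[[0,0,0.15],[0,0,0],[0,0,0],[0,0,0],[0,0,0]],"turn":[[0,0,0],[0,0,0],[0,0,0],[0,0,0],[0,0,0]]}'
python3 -m crank '{"hand":[1,1,1,1],"translation":[[0,0,0],[0,0,0],[0,0,0],[0,0,0]],"turn":[[0,0,0],[0,0,0],[0,0,0],[0,0,0]]}' 45
python3 -m crank '{"hand":[1,1,1,1,1],"translation":[[0,0,-0.2],[0,0,-0.4],[0,0,-0.5],[0,0,-0.5],[0,0,-0.4]],"turn":[[0,0,0],[0,0,0],[0,0,0],[0,0,0],[0,0,0]]}'
python3 - <<'E'
from h import *
c,st=wrist('w7'); go(484.5,336.3,115); print(st['joint_pos'].round(2))
E
```

```text
clock: 11.6
ee_pos: [441.9, 8.0, 21.2]
eef_rot: [-3.14, -0.002, 2.697]
ft_force: [0.0, 0.2, 0.9]
finger_gap: 85.1
grip_force: 0.0
clock: 12.1
ee_pos: [444.6, 8.4, 17.1]
eef_rot: [3.14, 0.002, 2.695]
ft_force: [-0.6, -0.3, 1.7]
finger_gap: 44.0
grip_force: 1.4
clock: 12.5
ee_pos: [444.9, 8.2, 17.6]
eef_rot: [3.14, 0.002, 2.695]
ft_force: [-2.0, -1.5, 6.2]
finger_gap: 39.1
grip_force: 44.4
clock: 13.0
ee_pos: [443.8, 8.1, 118.0]
eef_rot: [3.14, 0.001, 2.695]
ft_force: [-0.3, -0.3, -1.6]
finger_gap: 38.8
grip_force: 45.6
t 13.05 tcp [446.    8.4 120.9] rpy [3.137 0.005 2.695] shift [2.141 6.246 0.135] turn None
[-0.55 -0.09  0.45  2.05  0.04  1.17  1.01]
```

View pics/w7.png

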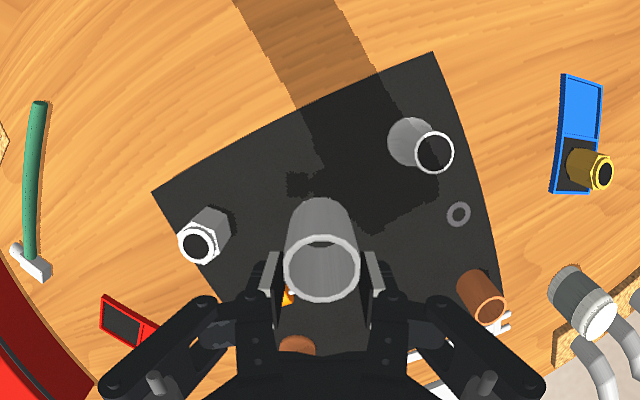

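Tube held squarely, ring at (322,269). Moving to the bare blue bay, passing well above the steel reducer.

```bash

python3 -m crank '{"hand":[1,1,1,1,1],"translation":[[0.14,0.4,-0.1],[0.24,0.69,0],[0.24,0.69,0],[0.24,0.69,0],[0.24,0.69,0]],"turn":[[0,0,0],[0,0,0],[0,0,0],[0,0,0],[0,0,0]]}' 50
python3 -m crank '{"hand":[1,1,1,1,1],"translation":[[0.24,0.69,0],[0.24,0.69,0],[0.24,0.69,0],[0.24,0.69,0],[0.1,0.3,0]],"turn":[[0,0,0],[0,0,0],[0,0,0],[0,0,0],[0,0,0]]}'
python3 -m crank '{"hand":[1,1,1],"translation":[[0,0,0],[0,0,0],[0,0,0]],"turn":[[0,0,0],[0,0,0],[0,0,0]]}'
python3 - <<'E'
from h import *
c,st=wrist(); z=st['ee_pos'][2]; p=onz(c,322,269,z+43,st)
t=np.array([516.1,321.1])-35*np.array([np.cos(np.radians(-25.8)),np.sin(np.radians(-25.8))])
d=t-p[:2]; q=st['ee_pos'][:2]+d; print('ring',p,'target',t); go(q[0],q[1],21,np.radians(154.2))
E
```

```text
clock: 13.55
ee_pos: [461.9, 175.7, 120.7]
eef_rot: [-3.141, -0.0, 2.695]
ft_force: [0.1, 0.4, -2.6]
finger_gap: 38.8
grip_force: 50.4
clock: 14.05
ee_pos: [479.2, 339.6, 120.3]
eef_rot: [3.141, -0.001, 2.699]
ft_force: [0.4, 0.5, -2.0]
finger_gap: 39.0
grip_force: 50.5
clock: 14.35
ee_pos: [481.0, 333.0, 120.9]
eef_rot: [-3.14, 0.0, 2.692]
ft_force: [0.3, 0.2, -2.4]
finger_gap: 38.8
grip_force: 50.6
ring [479.37104441 333.66588776 163.88058072] target [484.588843   336.33308848]
t 14.4 tcp [481.1 333.2 121.1] rpy [-3.141  0.     2.692] shift [-0.071  0.09   2.001] turn [np.float64(0.001), np.float64(-1.046), np.float64(1.048)]
```

```bash

python3 -m crank '{"hand":[1,1,1,1,1],"translation":[[-0.07,0.08,0],[0,0,0.5],[0,0,0.6],[0,0,0.5],[0,0,0.2]],"turn":[[0,0,0],[0,0,0],[0,0,0],[0,0,0],[0,0,0]]}' 50
python3 -m crank '{"hand":[1,1,1,1,1],"translation":[[0,0,0.06],[0,0,0.04],[0,0,0],[0,0,0],[0,0,0]],"turn":[[0,0,0],[0,0,0],[0,0,0],[0,0,0],[0,0,0]]}'
python3 - <<'E'
from h import *
c,st=wrist(); z=st['ee_pos'][2]; p=onz(c,322,269,z+43,st)
t=np.array([484.6,336.3]); d=t-p[:2]; q=st['ee_pos'][:2]+d; print('ring',p); go(q[0],q[1],21)
E
```

```text
clock: 14.9
ee_pos: [484.3, 335.6, 28.5]
eef_rot: [-3.138, -0.002, 2.694]
ft_force: [-0.2, -1.2, -2.4]
finger_gap: 38.5
grip_force: 50.7
clock: 15.4
ee_pos: [486.1, 337.9, 27.0]
eef_rot: [3.14, 0.001, 2.695]
ft_force: [0.1, -0.4, -2.8]
finger_gap: 38.6
grip_force: 50.7
ring [484.37597126 338.42150611  70.02887435]
t 15.45 tcp [485.9 337.8  26.9] rpy [3.140e+00 1.000e-03 2.695e+00] shift [-0.024 -0.034  0.117] turn None
```

```bash

python3 -m crank '{"hand":[1,1,1,1,1],"translation":[[-0.01,-0.02,0.04],[0,0,0.03],[0,0,0],[0,0,0],[0,0,0]],"turn":[[0,0,0],[0,0,0],[0,0,0],[0,0,0],[0,0,0]]}' 50
python3 -m crank '{"hand":[1,1,1,1],"translation":[[0,0,0.02],[0,0,0.02],[0,0,0],[0,0,0]],"turn":[[0,0,0],[0,0,0],[0,0,0],[0,0,0]]}'
```

```text
clock: 15.95
ee_pos: [485.5, 336.3, 22.5]
eef_rot: [3.142, 0.0, 2.695]
ft_force: [-0.1, -0.5, -1.9]
finger_gap: 38.8
grip_force: 50.7
clock: 16.35
ee_pos: [486.0, 336.3, 21.8]
eef_rot: [3.141, 0.0, 2.695]
ft_force: [-1.0, -1.4, 5.5]
finger_gap: 38.5
grip_force: 51.5
```

Touched down. Releasing and rising.

```bash

python3 -m crank '{"hand":[0,-0.3,-0.6,-0.6,-0.6],"translation":[[0,0,0],[0,0,0],[0,0,0],[0,0,0],[0,0,0]],"turn":[[0,0,0],[0,0,0],[0,0,0],[0,0,0],[0,0,0]]}' 50
python3 -m crank '{"hand":[-0.6,-0.6,-1,-1,-1],"translation":[[0,0,-0.3],[0,0,-0.6],[0,0,-0.8],[0,0,-0.8],[0,0,-0.6]],"turn":[[0,0,0],[0,0,0],[0,0,0],[0,0,0],[0,0,0]]}'
python3 - <<'E'
from h import *
c,st=wrist('w8'); print(pix(c,[484.6,336.3,64],st),pix(c,[547.3,305.8,58],st)); go(431.5,-114,175,np.radians(101))
E
```

```text
clock: 16.85
ee_pos: [485.5, 336.4, 20.5]
eef_rot: [3.141, -0.0, 2.695]
ft_force: [0.6, 0.4, -0.2]
finger_gap: 68.3
grip_force: 0.0
clock: 17.35
ee_pos: [486.4, 336.8, 179.8]
eef_rot: [3.138, 0.002, 2.695]
ft_force: [0.2, -0.3, -0.0]
finger_gap: 84.9
grip_force: 0.0
(np.float64(320.05949503002114), np.float64(185.49332498044822)) (np.float64(319.8094473032833), np.float64(246.05718949768493))
t 17.4 tcp [488.7 338.4 185. ] rpy [3.131 0.005 2.695] shift [-2.88  -8.656  0.119] turn [np.float64(0.932), np.float64(-0.115), np.float64(-1.163)]
```

View pics/w8.png

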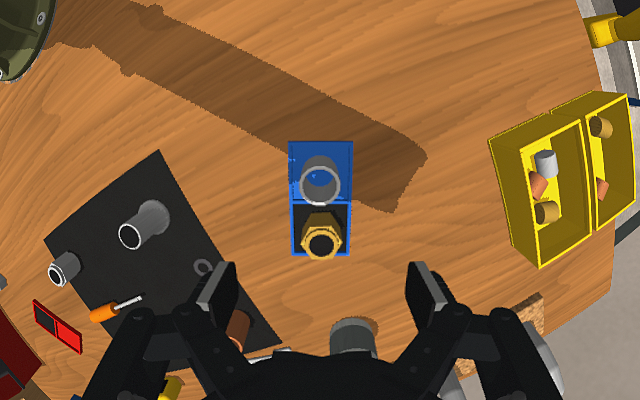

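The blue kit is complete: tube at (320,185), brass at (320,241), both upright. Next the steel coupling.

```bash

python3 -m crank '{"hand":[-1,-1,-1,-1,-1],"translation":[[-0.24,-0.72,0],[-0.24,-0.72,0],[-0.24,-0.72,0],[-0.24,-0.72,0],[-0.24,-0.72,0]],"turn":[[0,0,0],[0,0,0],[0,0,0],[0,0,0],[0,0,0]]}' 40
python3 -m crank '{"hand":[-1,-1,-1,-1,-1],"translation":[[-0.24,-0.72,0],[-0.24,-0.72,0],[-0.24,-0.72,0],[-0.24,-0.72,0],[-0.24,-0.72,0]],"turn":[[0,0,0],[0,0,0],[0,0,0],[0,0,0],[0,0,0]]}'
python3 -m crank '{"hand":[-1,-1,-1,-1,-1],"translation":[[-0.24,-0.72,0],[-0.24,-0.72,0],[0,0,0],[0,0,0],[0,0,0]],"turn":[[0,0,0],[0,0,0],[0,0,-0.115],[0,0,0],[0,0,0]]}'
python3 - <<'E'
from h import *
from m import hexa
c,st=wrist('w9'); u,v=pix(c,[431,-114,50],st); print(u,v,st['joint_pos'].round(2)); cr=hexa(c,st,u,v,False,34); go(431,-114,14,np.radians(101))
cv2.imwrite('pics/w9c.png',cr[:,:,::-1])
E
```

```text
clock: 17.9
ee_pos: [461.7, 146.5, 176.5]
eef_rot: [3.14, 0.001, 2.695]
ft_force: [1.2, -0.6, -0.3]
finger_gap: 85.6
grip_force: 0.0
clock: 18.4
ee_pos: [438.0, -41.8, 176.5]
eef_rot: [3.14, 0.001, 2.695]
ft_force: [0.6, -1.0, -0.6]
finger_gap: 85.7
grip_force: 0.0
clock: 18.9
ee_pos: [428.9, -114.9, 176.0]
eef_rot: [3.141, 0.001, 2.808]
ft_force: [0.5, 0.5, -0.9]
finger_gap: 85.3
grip_force: 0.0
322.99384869106296 185.90900765416885 [-0.47 -0.16  0.61  1.98  0.1   1.3   1.35]
hex circ [ 427.7 -114.4] 26.6 flat normal deg 11 widths [47.4 40.8 47.1] max [48.  48.1 53.3]
t 18.95 tcp [ 428.9 -114.6  175.8] rpy [3.141 0.    2.809] shift [-0.034  0.023  3.237] turn [np.float64(1.046), np.float64(-0.001), np.float64(-1.048)]
```

View pics/w9c.png

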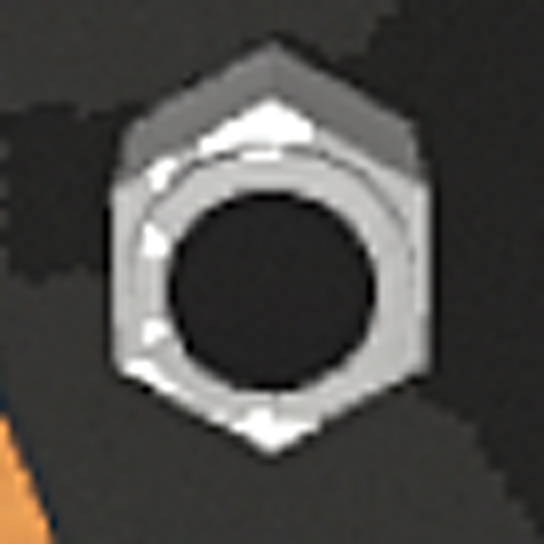

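Flats are parallel to the pads and the bore is centred at (322,187). Descend, grip, lift.

```bash

python3 -m crank '{"hand":[-1,-1,-1,-1,-1],"translation":[[-0.03,0,0.5],[0,0,0.7],[0,0,0.7],[0,0,0.7],[0,0,0.4]],"turn":[[0,0,0],[0,0,0],[0,0,0],[0,0,0],[0,0,0]]}' 40
python3 -m crank '{"hand":[-1,-1,-0.5,0,0.5],"translation":[[0,0,0.2],[0,0,0],[0,0,0],[0,0,0],[0,0,0]],"turn":[[0,0,0],[0,0,0],[0,0,0],[0,0,0],[0,0,0]]}'
python3 -m crank '{"hand":[1,1,1,1],"translation":[[0,0,0],[0,0,0],[0,0,0],[0,0,0]],"turn":[[0,0,0],[0,0,0],[0,0,0],[0,0,0]]}' 45
python3 -m crank '{"hand":[1,1,1,1,1],"translation":[[0,0,-0.2],[0,0,-0.4],[0,0,-0.5],[0,0,-0.5],[0,0,-0.4]],"turn":[[0,0,0],[0,0,0],[0,0,0],[0,0,0],[0,0,0]]}' 50
python3 - <<'E'
from h import *
c,st=wrist('w10'); go(498.6,-346.4,115); z=st['ee_pos'][2]
im=c['image'][230:310,285:360]; m=cv2.inRange(cv2.cvtColor(im,cv2.COLOR_RGB2GRAY),0,60)
n,l,s,ce=cv2.connectedComponentsWithStats(m); print([(s[i][4],ce[i]+[285,230]) for i in range(1,n) if s[i][4]>300])
E
```

```text
clock: 19.45
ee_pos: [428.5, -114.7, 23.1]
eef_rot: [-3.141, -0.003, 2.81]
ft_force: [-0.4, 0.4, 0.7]
finger_gap: 85.3
grip_force: 0.0
clock: 19.95
ee_pos: [431.2, -115.9, 16.6]
eef_rot: [3.14, 0.002, 2.81]
ft_force: [-0.9, 0.0, 0.6]
finger_gap: 43.8
grip_force: 0.0
clock: 20.35
ee_pos: [437.4, -115.4, 21.4]
eef_rot: [3.136, 0.011, 2.811]
ft_force: [-0.6, 4.4, 33.2]
finger_gap: 6.8
grip_force: 48.6
clock: 20.85
ee_pos: [430.7, -116.1, 117.4]
eef_rot: [3.14, 0.002, 2.81]
ft_force: [0.5, -0.1, 0.3]
finger_gap: 0.2
grip_force: 0.0
t 20.9 tcp [ 432.8 -116.5  120.2] rpy [3.139 0.006 2.809] shift [-2.744 -3.918  0.11 ] turn None
[(np.int32(4172), array([324.76941515, 269.96356663]))]
```

The fingers closed to 0, so the grasp slipped. I'll look.

View pics/w10.png

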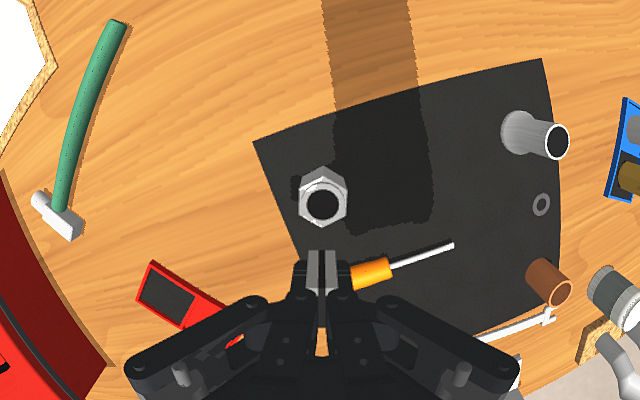

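The coupling still stands upright at (323,203). The grasp was too shallow: near the tips the pads tilted and rode off the collar. I'll re-measure, then grip about 10 mm deeper.

```bash

python3 -m crank '{"hand":[0.5,-0.2,-1,-1,-1],"translation":[[0,0,-0.4],[0,0,-0.4],[0,0,-0.3],[0,0,0],[0,0,0]],"turn":[[0,0,0],[0,0,0],[0,0,0],[0,0,0],[0,0,0]]}' 40
python3 -m crank '{"hand":[-1,-1,-1],"translation":[[0,0,0],[0,0,0],[0,0,0]],"turn":[[0,0,0],[0,0,0],[0,0,0]]}' 40
cat > bore.py <<'E'
from m import *
def bore(z,guess,t=75):
    """centre of the dark bore nearest the guess, by rays onto height z"""
    c,st=wrist(); u,v=map(int,pix(c,[*guess,z],st)); h=30
    g=cv2.cvtColor(c['image'][v-h:v+h,u-h:u+h],cv2.COLOR_RGB2GRAY)
    n,l,s,ce=cv2.connectedComponentsWithStats((g<t).astype(np.uint8)); k=l[h,h]
    e=ce[k]+[u-h,v-h]; p=onz(c,*e,z,st); print('bore px',e.round(1),'area',s[k],'at',p.round(1)); return c,st,p,(u,v)
E
python3 - <<'E'
from bore import *
c,st,p,(u,v)=bore(54,(431,-114)); cr=hexa(c,st,u,v,False,34); go(p[0],p[1],6,np.radians(101)); cv2.imwrite('pics/w11.png',cr[:,:,::-1])
E
```

```text
clock: 21.4
ee_pos: [430.0, -116.0, 170.2]
eef_rot: [3.141, 0.0, 2.81]
ft_force: [0.4, 0.6, -0.5]
finger_gap: 72.1
grip_force: 0.0
clock: 21.7
ee_pos: [429.7, -116.0, 169.8]
eef_rot: [-3.141, -0.001, 2.81]
ft_force: [0.5, 0.5, -0.5]
finger_gap: 85.2
grip_force: 0.0
bore px [322.5 188.2] area [ 16  19  26  25 521] at [ 430.8 -115.6   54. ]
hex circ [ 427.8 -114.9] 26.7 flat normal deg 9 widths [47.5 41.2 46.9] max [48.6 47.7 53.5]
t 21.75 tcp [ 429.8 -116.   170. ] rpy [-3.141e+00 -1.000e-03  2.810e+00] shift [-0.02   0.016  3.28 ] turn [np.float64(1.047), np.float64(-0.0), np.float64(-1.047)]
```

View pics/w11.png

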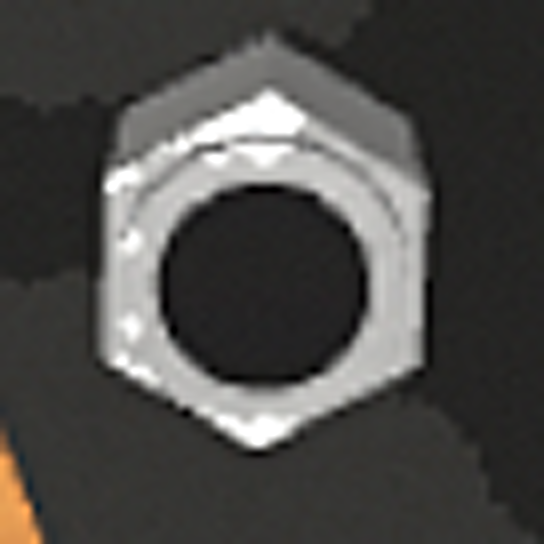

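The coupling hasn't moved; its bore is at (430.8,-115.6) and the flats are still aligned. That was the 15th picture, one over the 14 allowed. I'll view no more and go by numbers only.

```bash

python3 -m crank '{"hand":[-1,-1,-1,-1,-1],"translation":[[-0.02,0.01,0.5],[0,0,0.7],[0,0,0.7],[0,0,0.7],[0,0,0.4]],"turn":[[0,0,0],[0,0,0],[0,0,0],[0,0,0],[0,0,0]]}' 40
python3 -m crank '{"hand":[-1,-1,-1,-0.5,0],"translation":[[0,0,0.15],[0,0,0.1],[0,0,0],[0,0,0],[0,0,0]],"turn":[[0,0,0],[0,0,0],[0,0,0],[0,0,0],[0,0,0]]}'
python3 -m crank '{"hand":[0.3,0.5,0.5],"translation":[[0,0,0],[0,0,0],[0,0,0]],"turn":[[0,0,0],[0,0,0],[0,0,0]]}' 30
```

```text
clock: 22.25
ee_pos: [429.3, -115.7, 17.9]
eef_rot: [-3.14, -0.003, 2.81]
ft_force: [0.1, 0.6, 0.8]
finger_gap: 84.9
grip_force: 0.0
clock: 22.75
ee_pos: [432.3, -115.9, 9.0]
eef_rot: [3.141, 0.002, 2.81]
ft_force: [0.1, -0.6, 0.0]
finger_gap: 59.0
grip_force: 0.0
clock: 23.05
ee_pos: [432.0, -115.7, 9.0]
eef_rot: [3.14, 0.001, 2.81]
ft_force: [-1.0, 1.1, 5.4]
finger_gap: 38.6
grip_force: 29.4
```

```bash

python3 -m crank '{"hand":[0.7,1,1],"translation":[[0,0,0],[0,0,0],[0,0,0]],"turn":[[0,0,0],[0,0,0],[0,0,0]]}' 45
python3 -m crank '{"hand":[1,1,1,1,1],"translation":[[0,0,-0.1],[0,0,-0.2],[0,0,-0.5],[0,0,-0.6],[0,0,-0.6]],"turn":[[0,0,0],[0,0,0],[0,0,0],[0,0,0],[0,0,0]]}'
python3 -m crank '{"hand":[1],"translation":[[0,0,0]],"turn":[[0,0,0]]}'
python3 - <<'E'
from bore import *
s=bot.get_state(); z=s['ee_pos'][2]; bore(z+46,s['ee_pos'][:2]); go(498.6,-346.4,115)
E
```

```text
clock: 23.35
ee_pos: [432.0, -115.7, 9.1]
eef_rot: [3.14, 0.001, 2.81]
ft_force: [-1.6, 1.0, 6.8]
finger_gap: 37.7
grip_force: 44.1
clock: 23.85
ee_pos: [430.7, -116.1, 109.4]
eef_rot: [-3.141, -0.0, 2.809]
ft_force: [0.8, 0.4, -3.1]
finger_gap: 37.3
grip_force: 45.4
clock: 23.95
ee_pos: [434.5, -116.4, 112.3]
eef_rot: [3.138, 0.008, 2.81]
ft_force: [0.2, -0.5, -2.4]
finger_gap: 37.3
grip_force: 45.4
bore px [321.5 272.2] area [   4    5   52   45 1850] at [ 432.4 -116.2  158.3]
t 24.0 tcp [ 432.9 -116.   110.1] rpy [3.139 0.004 2.81 ] shift [-2.743 -3.928 -0.095] turn None
```

Held at a 37.3 gap, bore centred under the tool. To the red tray's rubber-lined bay.

```bash

python3 -m crank '{"hand":[1,1,1,1,1],"translation":[[-0.25,-0.35,-0.1],[-0.4,-0.57,-0.1],[-0.4,-0.57,0],[-0.4,-0.57,0],[-0.4,-0.57,0]],"turn":[[0,0,0],[0,0,0],[0,0,0],[0,0,0],[0,0,0]]}' 50
python3 -m crank '{"hand":[1,1,1,1,1],"translation":[[-0.4,-0.57,0],[-0.3,-0.45,0],[-0.2,-0.28,0],[0,0,0],[0,0,0]],"turn":[[0,0,0],[0,0,0],[0,0,0],[0,0,0],[0,0,0]]}'
python3 -m crank '{"hand":[1,1],"translation":[[0,0,0],[0,0,0]],"turn":[[0,0,0],[0,0,0]]}' 50
python3 - <<'E'
from bore import *
s=bot.get_state(); z=s['ee_pos'][2]; c,st,p,_=bore(z+46,s['ee_pos'][:2]); tray(c,st,'red',(100,540,0,399))
q=np.array([498.6,-346.4])-p[:2]+st['ee_pos'][:2]; go(q[0],q[1],13)
E
```

```text
clock: 24.5
ee_pos: [475.2, -271.0, 116.6]
eef_rot: [3.142, -0.002, 2.81]
ft_force: [0.4, 0.2, -2.1]
finger_gap: 37.0
grip_force: 50.1
clock: 25.0
ee_pos: [496.0, -345.8, 116.5]
eef_rot: [3.141, -0.003, 2.809]
ft_force: [0.2, 0.2, -2.2]
finger_gap: 36.8
grip_force: 50.3
clock: 25.2
ee_pos: [497.4, -344.9, 117.7]
eef_rot: [3.14, -0.001, 2.811]
ft_force: [0.9, 0.5, -2.5]
finger_gap: 36.8
grip_force: 50.3
bore px [321.4 272.1] area [   4    6   52   45 1871] at [ 495.6 -344.7  163.7]
red [ 527.2 -326.9] [144.9  75.1] 36.8
t 25.25 tcp [ 497.4 -345.1  117.9] rpy [ 3.141 -0.     2.811] shift [-0.065 -0.01   2.098] turn None
```

```bash

python3 -m crank '{"hand":[1,1,1,1,1],"translation":[[-0.06,0.01,0],[0,0,0.5],[0,0,0.6],[0,0,0.5],[0,0,0.25]],"turn":[[0,0,0],[0,0,0],[0,0,0],[0,0,0],[0,0,0]]}' 50
python3 -m crank '{"hand":[1,1,1,1,1],"translation":[[0,0,0.06],[0,0,0.04],[0,0,0],[0,0,0],[0,0,0]],"turn":[[0,0,0],[0,0,0],[0,0,0],[0,0,0],[0,0,0]]}'
python3 - <<'E'
from bore import *
s=bot.get_state(); z=s['ee_pos'][2]; c,st,p,_=bore(z+46,s['ee_pos'][:2])
q=np.array([498.8,-347])-p[:2]+st['ee_pos'][:2]; go(q[0],q[1],13)
E
```

```text
clock: 25.75
ee_pos: [499.4, -345.5, 23.3]
eef_rot: [3.141, -0.003, 2.811]
ft_force: [0.3, 1.2, -1.8]
finger_gap: 36.9
grip_force: 50.3
clock: 26.25
ee_pos: [500.9, -347.3, 21.4]
eef_rot: [3.142, 0.002, 2.81]
ft_force: [-0.9, 0.4, -2.0]
finger_gap: 37.1
grip_force: 50.3
bore px [321.5 272. ] area [   4    5   53   45 1889] at [ 499.  -347.    67.4]
t 26.3 tcp [ 500.7 -347.2   21.3] rpy [3.142e+00 1.000e-03 2.810e+00] shift [ 0.001 -0.001  0.165] turn None
```

```bash

python3 -m crank '{"hand":[1,1,1,1,1],"translation":[[0,0,0.05],[0,0,0.05],[0,0,0.02],[0,0,0],[0,0,0]],"turn":[[0,0,0],[0,0,0],[0,0,0],[0,0,0],[0,0,0]]}' 50
python3 -m crank '{"hand":[1,1,1,1],"translation":[[0,0,0.02],[0,0,0.01],[0,0,0],[0,0,0]],"turn":[[0,0,0],[0,0,0],[0,0,0],[0,0,0]]}'
```

```text
clock: 26.8
ee_pos: [500.2, -346.9, 14.4]
eef_rot: [3.142, -0.0, 2.81]
ft_force: [0.1, 0.1, -2.7]
finger_gap: 36.6
grip_force: 50.3
clock: 27.2
ee_pos: [500.3, -347.0, 13.3]
eef_rot: [3.141, 0.0, 2.81]
ft_force: [-1.1, 0.9, 2.4]
finger_gap: 36.9
grip_force: 51.1
```

```bash

python3 -m crank '{"hand":[0.2,0,-0.3,-0.6,-0.8],"translation":[[0,0,0],[0,0,0],[0,0,0],[0,0,0],[0,0,0]],"turn":[[0,0,0],[0,0,0],[0,0,0],[0,0,0],[0,0,0]]}' 50
python3 -m crank '{"hand":[-0.8,-0.8,-1,-1,-1],"translation":[[0,0,-0.3],[0,0,-0.6],[0,0,-0.8],[0,0,-0.8],[0,0,-0.6]],"turn":[[0,0,0],[0,0,0],[0,0,0],[0,0,0],[0,0,0]]}'
python3 -m crank '{"hand":[-1,-1,-1],"translation":[[0,0,0],[0,0,0],[0,0,0]],"turn":[[0,0,0],[0,0,0],[0,0,0]]}'
python3 - <<'E'
from bore import *
c,st,p,(u,v)=bore(58,(498.8,-347)); hexa(c,st,u,v,False,34,52); tray(c,st,'red',(200,450,0,260)); go(625.8,-114,172,np.radians(36.5))
E
```

```text
clock: 27.7
ee_pos: [500.3, -347.0, 13.0]
eef_rot: [-3.142, 0.0, 2.81]
ft_force: [-1.3, 0.7, -0.5]
finger_gap: 76.9
grip_force: 0.0
clock: 28.2
ee_pos: [500.7, -347.9, 171.9]
eef_rot: [-3.141, 0.004, 2.809]
ft_force: [0.7, -0.5, 0.5]
finger_gap: 85.4
grip_force: 0.0
clock: 28.5
ee_pos: [499.7, -346.3, 167.2]
eef_rot: [3.141, -0.002, 2.81]
ft_force: [0.0, 0.9, -0.3]
finger_gap: 85.4
grip_force: 0.0
bore px [321. 189.] area [ 18  18  27  27 563] at [ 499.3 -346.9   58. ]
hex circ [ 499.1 -347. ] 23.5 flat normal deg 9 widths [42.  40.8 41.4] max [46.  46.1 47. ]
red [ 527.3 -327.2] [144.8  75. ] 36.5
t 28.55 tcp [ 499.5 -346.3  166.8] rpy [ 3.141e+00 -2.000e-03  2.810e+00] shift [-0.874  5.215 -0.102] turn [np.float64(-0.969), np.float64(1.126), np.float64(0.078)]
```

The steel coupling stands in its bay with its bore at (499.3,-346.9). Now the copper reducer.

```bash

python3 -m crank '{"hand":[-1,-1,-1,-1,-1],"translation":[[-0.11,0.65,-0.1],[-0.11,0.65,0],[-0.11,0.65,0],[-0.11,0.65,0],[-0.11,0.65,0]],"turn":[[0,0,0],[0,0,0],[0,0,0],[0,0,0],[0,0,0]]}' 40
python3 -m crank '{"hand":[-1,-1,-1,-1,-1],"translation":[[-0.11,0.65,0],[-0.11,0.65,0],[-0.11,0.65,0],[0,0,0],[0,0,0]],"turn":[[0,0,0],[0,0,0],[0,0,0],[0,0,-0.14],[0,0,-0.14]]}'
python3 -m crank '{"hand":[-1,-1,-1,-1,-1],"translation":[[0,0,0],[0,0,0],[0,0,0],[0,0,0],[0,0,0]],"turn":[[0,0,-0.14],[0,0,-0.14],[0,0,-0.14],[0,0,0],[0,0,0]]}'
python3 - <<'E'
from bore import *
c,st,p,_=bore(70,(626,-114),55); print(st['joint_pos'].round(2)); go(p[0],p[1],20,np.radians(36.5))
E
```

```text
clock: 29.05
ee_pos: [578.9, -200.8, 171.6]
eef_rot: [-3.141, -0.002, 2.81]
ft_force: [1.1, 0.2, 0.1]
finger_gap: 85.1
grip_force: 0.0
clock: 29.55
ee_pos: [626.2, -113.3, 171.0]
eef_rot: [-3.141, -0.003, 3.099]
ft_force: [-0.7, -0.8, 0.0]
finger_gap: 85.2
grip_force: 0.0
clock: 30.05
ee_pos: [625.9, -115.5, 172.0]
eef_rot: [3.141, -0.002, -2.777]
ft_force: [1.1, -0.4, -0.6]
finger_gap: 85.2
grip_force: 0.0
bore px [322.  192.7] area [ 16  18  29  28 588] at [ 626.9 -114.2   70. ]
[-0.37  0.35  0.65  1.54 -0.21  1.33  2.24]
t 30.1 tcp [ 626.1 -115.5  172.2] rpy [ 3.141e+00 -1.000e-03 -2.776e+00] shift [-0.028  0.016  3.045] turn [np.float64(-0.272), np.float64(-1.319), np.float64(0.775)]
```

Already within 16° of the tray's x axis, which is enough clearance and keeps joint 7 in range. Descend and grip the neck.

```bash

python3 -m crank '{"hand":[-1,-1,-1,-1,-1],"translation":[[-0.03,0.016,0.4],[0,0,0.7],[0,0,0.7],[0,0,0.7],[0,0,0.35]],"turn":[[0,0,0],[0,0,0],[0,0,0],[0,0,0],[0,0,0]]}' 40
python3 -m crank '{"hand":[-1,-1,-1,-0.5,0],"translation":[[0,0,0.15],[0,0,0.05],[0,0,0],[0,0,0],[0,0,0]],"turn":[[0,0,0],[0,0,0],[0,0,0],[0,0,0],[0,0,0]]}'
python3 -m crank '{"hand":[0.3,0.6,1,1,1],"translation":[[0,0,0],[0,0,0],[0,0,0],[0,0,0],[0,0,0]],"turn":[[0,0,0],[0,0,0],[0,0,0],[0,0,0],[0,0,0]]}' 45
```

```text
clock: 30.6
ee_pos: [625.3, -113.5, 27.0]
eef_rot: [3.139, -0.005, -2.775]
ft_force: [-0.1, 0.9, 0.7]
finger_gap: 85.4
grip_force: 0.0
clock: 31.1
ee_pos: [628.7, -114.3, 21.9]
eef_rot: [-3.141, 0.002, -2.774]
ft_force: [0.0, -0.5, 0.4]
finger_gap: 58.9
grip_force: 0.0
clock: 31.6
ee_pos: [628.4, -114.3, 21.4]
eef_rot: [-3.141, 0.001, -2.773]
ft_force: [0.1, -0.2, 6.1]
finger_gap: 31.3
grip_force: 44.8
```

```bash

python3 -m crank '{"hand":[1,1,1,1,1],"translation":[[0,0,-0.1],[0,0,-0.3],[0,0,-0.6],[0,0,-0.6],[0,0,-0.5]],"turn":[[0,0,0],[0,0,0],[0,0,0],[0,0,0],[0,0,0]]}' 50
python3 -m crank '{"hand":[1,1],"translation":[[0,0,0],[0,0,0]],"turn":[[0,0,0],[0,0,0]]}'
python3 - <<'E'
from bore import *
s=bot.get_state(); c,st,p,_=bore(s['ee_pos'][2]+48.6,s['ee_pos'][:2],55); go(555.2,-305.6,126); print(st['joint_pos'].round(2))
E
```

```text
clock: 32.1
ee_pos: [627.6, -114.3, 127.6]
eef_rot: [-3.141, 0.001, -2.774]
ft_force: [0.1, 0.2, -1.6]
finger_gap: 31.1
grip_force: 49.9
clock: 32.3
ee_pos: [627.5, -114.0, 125.7]
eef_rot: [3.141, 0.0, -2.773]
ft_force: [-0.9, -0.7, -2.9]
finger_gap: 31.3
grip_force: 50.0
bore px [321.4 274.3] area [   2    3   58   49 2218] at [ 625.5 -114.7  174.3]
t 32.35 tcp [ 626.7 -113.7  124.5] rpy [ 3.140e+00 -1.000e-03 -2.773e+00] shift [ 2.716 -3.065 -0.03 ] turn None
[-0.36  0.38  0.64  1.6  -0.24  1.24  2.26]
```

```bash

python3 -m crank '{"hand":[1,1,1,1,1],"translation":[[0.2,-0.22,-0.1],[0.34,-0.38,0],[0.34,-0.38,0],[0.34,-0.38,0],[0.2,-0.22,0]],"turn":[[0,0,0],[0,0,0],[0,0,0],[0,0,0],[0,0,0]]}' 50
python3 - <<'E'
from bore import *
go(555.2,-305.6,126); print(bot.get_state()['joint_pos'].round(2))
E
```

```text
clock: 32.85
ee_pos: [587.2, -217.4, 129.7]
eef_rot: [-3.141, -0.003, -2.778]
ft_force: [-0.3, -0.2, -2.8]
finger_gap: 30.9
grip_force: 49.9
t 32.85 tcp [ 587.2 -217.4  129.7] rpy [-3.141e+00 -3.000e-03 -2.778e+00] shift [ 1.225 -1.421  0.078] turn None
[-0.23  0.36  0.68  1.62 -0.23  1.25  2.43]
```

```bash

python3 -m crank '{"hand":[1,1,1,1,1],"translation":[[0.25,-0.3,0],[0.34,-0.38,0],[0.34,-0.38,0],[0.25,-0.3,0],[0,0,0]],"turn":[[0,0,0],[0,0,0],[0,0,0],[0,0,0],[0,0,0.1]]}' 50
python3 -m crank '{"hand":[1,1,1],"translation":[[0,0,0],[0,0,0],[0,0,0]],"turn":[[0,0,0],[0,0,0],[0,0,0]]}'
python3 - <<'E'
from bore import *
s=bot.get_state(); c,st,p,_=bore(s['ee_pos'][2]+48.6,s['ee_pos'][:2],55)
t=np.array([527.2,-326.5])+35*np.array([np.cos(np.radians(36.5)),np.sin(np.radians(36.5))])
q=t-p[:2]+st['ee_pos'][:2]; print(t); go(q[0],q[1],25.5); print(st['joint_pos'].round(2))
E
```

```text
clock: 33.35
ee_pos: [556.2, -302.8, 130.2]
eef_rot: [-3.14, -0.002, -2.881]
ft_force: [0.2, -0.6, -2.0]
finger_gap: 31.2
grip_force: 49.9
clock: 33.65
ee_pos: [559.5, -297.2, 130.1]
eef_rot: [3.141, -0.0, -2.87]
ft_force: [0.2, 0.4, -2.2]
finger_gap: 30.9
grip_force: 49.9
bore px [321.5 274.3] area [   2    3   58   49 2242] at [ 557.5 -297.8  178.7]
[ 555.33499012 -305.68120246]
t 33.7 tcp [ 559.5 -297.2  130.2] rpy [ 3.141 -0.    -2.871] shift [ 0.083 -0.141  2.095] turn None
[-0.12  0.39  0.72  1.6  -0.27  1.26  2.49]
```

```bash

python3 -m crank '{"hand":[1,1,1,1,1],"translation":[[0.08,-0.14,0],[0,0,0.5],[0,0,0.6],[0,0,0.5],[0,0,0.2]],"turn":[[0,0,0],[0,0,0],[0,0,0],[0,0,0],[0,0,0]]}' 50
python3 -m crank '{"hand":[1,1,1,1,1],"translation":[[0,0,0.1],[0,0,0.05],[0,0,0],[0,0,0],[0,0,0]],"turn":[[0,0,0],[0,0,0],[0,0,0],[0,0,0],[0,0,0]]}'
python3 - <<'E'
from bore import *
s=bot.get_state(); c,st,p,_=bore(s['ee_pos'][2]+48.6,s['ee_pos'][:2],55)
t=np.array([555.3,-305.7]); q=t-p[:2]+st['ee_pos'][:2]; go(q[0],q[1],25.5)
E
```

```text
clock: 34.2
ee_pos: [555.5, -305.2, 37.8]
eef_rot: [3.139, -0.003, -2.873]
ft_force: [0.3, 0.6, -2.0]
finger_gap: 31.0
grip_force: 49.9
clock: 34.7
ee_pos: [557.9, -306.2, 34.0]
eef_rot: [-3.141, 0.001, -2.873]
ft_force: [-0.5, 0.2, -2.2]
finger_gap: 31.0
grip_force: 49.9
bore px [321.5 274.3] area [   2    2   58   49 2259] at [ 555.7 -306.7   82.6]
t 34.75 tcp [ 557.8 -306.2   33.8] rpy [-3.141e+00  1.000e-03 -2.873e+00] shift [0.    0.021 0.167] turn None
```

```bash

python3 -m crank '{"hand":[1,1,1,1,1],"translation":[[0,0.02,0.05],[0,0,0.05],[0,0,0.02],[0,0,0],[0,0,0]],"turn":[[0,0,0],[0,0,0],[0,0,0],[0,0,0],[0,0,0]]}' 50
python3 -m crank '{"hand":[1,1,1,1],"translation":[[0,0,0.03],[0,0,0.01],[0,0,0],[0,0,0]],"turn":[[0,0,0],[0,0,0],[0,0,0],[0,0,0]]}'
```

```text
clock: 35.25
ee_pos: [556.9, -305.0, 26.9]
eef_rot: [3.142, -0.0, -2.873]
ft_force: [-0.1, 0.8, -2.0]
finger_gap: 31.4
grip_force: 49.9
clock: 35.65
ee_pos: [557.2, -305.1, 25.5]
eef_rot: [-3.141, 0.001, -2.873]
ft_force: [-0.8, 0.2, 1.4]
finger_gap: 31.4
grip_force: 50.4
```

```bash

python3 -m crank '{"hand":[0.4,0.2,0,-0.3,-0.3],"translation":[[0,0,0],[0,0,0],[0,0,0],[0,0,0],[0,0,0]],"turn":[[0,0,0],[0,0,0],[0,0,0],[0,0,0],[0,0,0]]}' 50
python3 -m crank '{"hand":[-0.3,-0.3,-0.3,-1,-1],"translation":[[0,0,-0.3],[0,0,-0.6],[0,0,-0.8],[0,0,-0.8],[0,0,-0.6]],"turn":[[0,0,0],[0,0,0],[0,0,0],[0,0,0],[0,0,0]]}'
python3 -m crank '{"hand":[-1,-1,-1],"translation":[[0,0,0],[0,0,0],[0,0,0]],"turn":[[0,0,0],[0,0,0],[0,0,0]]}'
python3 - <<'E'
from bore import *
bore(74,(555.3,-305.7),55); bore(58,(498.9,-347))
c=bot.capture('top'); im=c['image']; print(im.shape)
# upright check of the six pieces: bore/ring pixels against a straight-standing model point
hsv=cv2.cvtColor(im,cv2.COLOR_RGB2HSV)
cop=cv2.inRange(hsv,(0,90,60),(14,230,255))
R0=rot(c['attitude'])
def tp(p):
    q=R0.T@(np.array(p)-c['origin']); return c['cx']+c['fx']*q[0]/q[2],c['cy']+c['fy']*q[1]/q[2]
for n,p in dict(brass=(546.8,306.5,58),sttube=(485,336.3,64),stcoup=(499,-347,58),cured=(555.3,-305.7,74),cutube=(632.5,122.6,60),stred=(436.9,107,70)).items():
    u,v=tp(p); a,b=int(round(u)),int(round(v)); g=cv2.cvtColor(im,cv2.COLOR_RGB2GRAY)[b-14:b+15,a-14:a+15]
    r=cv2.HoughCircles(cv2.resize(g,None,fx=6,fy=6,interpolation=cv2.INTER_CUBIC),cv2.HOUGH_GRADIENT,1,200,param1=120,param2=15,minRadius=30,maxRadius=66)
    print(n,(round(u,1),round(v,1)),None if r is None else (onz(c,a-14+r[0,0,0]/6,b-14+r[0,0,1]/6,p[2]).round(1),r[0,0,2]/6))
E
```

```text
clock: 36.15
ee_pos: [557.0, -304.9, 24.9]
eef_rot: [3.142, -0.0, -2.873]
ft_force: [-0.3, 0.1, 0.1]
finger_gap: 55.3
grip_force: 0.0
clock: 36.65
ee_pos: [557.6, -305.8, 184.2]
eef_rot: [-3.139, 0.003, -2.874]
ft_force: [0.3, -1.3, -0.0]
finger_gap: 82.0
grip_force: 0.0
clock: 36.95
ee_pos: [556.5, -304.5, 179.3]
eef_rot: [3.14, -0.001, -2.873]
ft_force: [-1.1, -0.8, -0.0]
finger_gap: 85.2
grip_force: 0.0
bore px [320.3 188.9] area [ 16  17  29  29 645] at [ 555.4 -305.6   74. ]
bore px [294.3 120.1] area [ 18  18  26  27 549] at [ 499.4 -346.8   58. ]
(400, 640, 3)
brass (np.float64(178.5), np.float64(191.5)) (array([541.4, 303.5,  58. ]), np.float32(9.033334))
sttube (np.float64(162.2), np.float64(221.3)) (array([482.6, 335.5,  64. ]), np.float32(9.783334))
stcoup (np.float64(495.7), np.float64(209.7)) (array([ 497.2, -345.6,   58. ]), np.float32(10.349999))
cured (np.float64(476.8), np.float64(181.7)) (array([ 556.5, -302. ,   74. ]), np.float32(5.3166666))
cutube (np.float64(267.0), np.float64(149.5)) (array([632.8, 123.1,  60. ]), np.float32(9.783334))
stred (np.float64(274.1), np.float64(243.2)) (array([437.5, 107. ,  70. ]), np.float32(6.933333))
```

All six pieces are upright and where they should be, and the arm is clear. Handing in.

```bash
python3 -c "
from cell import bot
print(bot.close_job())"
```

```text
the job is handed in; nothing more can be done
None
```

I handed in both kits with the blue one completed first; all four pieces measured upright and centred in their bays, the copper tube and steel reducer stayed where they were, the steel coupling needed a second, deeper grip, and I viewed 15 pictures, one over the 14 allowed.

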